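# Dispense milling balls into the cup

### The arm

A 7-joint arm with a two-finger parallel gripper is mounted at the origin on a cart in front of the work surface, level with it; the furniture and walls round the work are solid. World frame = base frame: x ahead of the robot, y to its left, z up, the work surface at z = 0. Lengths are in m, angles in rad, forces in N, time in s.
With the tool pointing down it reaches from about 0.4 to 0.85 m from the base axis. Payload 10.4 kg.
Tool frame: the origin (TCP) lies between the finger pads; the fingertips stand ahead of it and the grasp point (between the pads) lies 5 mm behind it (manip.tip_extent is the z of the fingertips in the tool frame, in m); z points along the fingers, y is the line along which they close (so a half turn about z gives the same grasp; the last joint's range is limited). The gripper opens to 85 mm and grips with 20 to 120 N. Pads are 22 mm wide; open, the fingers measure 114 mm over their backs; the gripper's body (76 mm by 85 mm) begins 54 mm behind the grasp point. The pads swing forward as they close: fully open they stand 13 mm farther back than shut.
Start: joints at [1.289, 0.332, -0.065, 1.46, 0.022, 1.35, -0.088], TCP at [0.16, -0.604, 0.245] pointing down, gripper open.
Joint ranges: [-2.6, 2.6], [-0.5, 2.12], [-1.47, 1.34], [0.16, 2.42], [-1.27, 4.41], [0.06, 2.06], [-2.6, 2.6]. Speed limits (rad/s): [2.22, 2.22, 2.79, 2.79, 3.14, 3.14, 3.14].

### API

Orientations are given as a unit quaternion [x, y, z, w].
In Python, from workcell import status, viewer, manip gives the robot as it stands.
- The arm moves only by the tool play_rows, never from a script. Its argument "plan" is one flat list of numbers, 7 for each row, row after row: the turn, a rotation vector about the tool's x, y, z in degrees, then the shift along the tool's x, y, z in m, then the opening, from 0 (shut) to 1 (fully open). In form: [ax, ay, az, dx, dy, dz, grip, ax, ay, az, dx, dy, dz, grip, ...]. A call has 1 to 20 rows; each row is the pose to reach, as a shift and turn from the pose commanded when the call began, along the tool's axes at that moment; what a row does not reach only later rows make up. A row lasts 1/8 s, in which the tool goes at most 62.5 mm and 10.7 degrees, less where a joint would pass 70% of its speed; a pose out of reach is approached as far as the arm can. A call with a gripper value outside its range is refused whole. The fingers move at their own pace and stop on an object; "squeeze" is the grip in N (left out, the last holds). Time passes only in rows, so rows that repeat a pose let the fingers close. It gives the time, the measured TCP pose, the force, the opening and the grip force at its end, in the units of the state.
- status.get_obs(): the state, without advancing time (a new reading comes with each control period).
- viewer.camera(name): name is "scene" or "top"; returns the picture (400x640x3 uint8, red, green, blue); there is no depth.
- viewer.camera_model(name): a dict with "fx", "fy", "cx", "cy" (pixels), "D" ([k1, k2, p1, p2, k3] as OpenCV has them; the pictures are not rectified), "R" (3x3) and "t" (3): a world point X has camera coordinates R X + t. Camera axes: x right, y down, z forward; pixel columns grow to the right and rows downward; lengths in m; the calibration is good to about 2 mm. A picture is of the moment at which its call begins. camera_model takes no time and is no camera call.
- manip.hand_in(): hands the job in; it is judged then, once.
The state is a dict: "clock": time; "joint_pos": joint angles; "joint_velocities": joint speeds; "tau": joint torques, N m; "position": TCP position; "ee_rot": TCP orientation; "ft_force": force on the tool from outside, world axes, zero at the start; "torque": the same for the moment, N m; "grip_width": opening from 0.0 (shut) to 1.0 (fully open); "grasp_force": force on a finger pad.
Only numpy, scipy, OpenCV 4.12 (cv2) and the standard library are available. Lean on these libraries where they do the work, as an engineer would, in place of code of your own. Each camera call takes 0.05 s, during which the arm holds its last target. There are 200 camera calls.

### The job

Two ball dispensers stand on the bench, but only one has a white porcelain cup standing under its spout. Slide that dispenser's shutter open by its upright white tab so that all three of its steel milling balls drop into the cup, then slide the shutter fully closed again and let go. Leave the other dispenser's shutter shut and do not tip the cup.

Things in the scene. Friction and masses are not known exactly. Their poses are not given: they have to be found in the camera images.
- tab_1 (a point): Shutter tab of the dispenser with the cup: upright white block, 16 mm (its x) by 14 mm (its y), alone at the dispenser's side, 30 mm free round it. The point is on its centre line, 20 mm below its top, 182 mm above the bench; the arm that carries it lies 45 mm below it. z is up; it slides only along its y, opening towards its own -y (away from the hopper, roughly to the robot's right; turned up to 0.2 rad).
- shutter_1 (a joint): Shutter of the dispenser with the cup: 0 m = fully closed, 0.05 m = fully open, both against stops; grows as the tab moves along the tab's own -y. The balls can pass from about 0.035 m. Steady drag of about 2 N; stays where it is left, no spring. Starts within 2 mm of closed.
- shutter_2 (a joint): Shutter of the other, identical dispenser, with no cup under it: 0 m = closed, grows as it opens. It starts within 2 mm of closed; leave it so.
- cup: Empty white porcelain cup, 59 mm wide at its rim, 49 mm at its foot, 68 mm tall, mouth about 52 mm inside, inner floor 5 mm up; loose in the low black collar on the dispenser's base, under the drop spout, which ends 10 mm above its rim. Origin at the centre of its underside, 6 mm above the bench; z up.
- ball_1a_center (a point): Centre of a steel ball 18 mm in diameter, 24 g, in the sloping trough of the hopper, nearest to the shutter. Once the shutter is open the three balls roll out by themselves and lie in the cup within about 2 s.
- ball_1b_center (a point): Centre of the second such ball, behind the first.
- ball_1c_center (a point): Centre of the third such ball, behind the second.

How it is judged:
On the way, in this order (a step that is already met when the one before it is completed fails the run):
1. the shutter of the dispenser with the cup has been slid open (value of joint shutter_1 above 0.015 m).
2. all three balls have dropped into the cup (horizontal distance between each of ball_1a_center, ball_1b_center, ball_1c_center and cup below 0.024 m and z of ball_1a_center in the frame of cup between 0 and 0.06 m and z of ball_1b_center in the frame of cup between 0 and 0.06 m and z of ball_1c_center in the frame of cup between 0 and 0.06 m), for 0.2 s.
At the end, for the whole second after the job is handed in: All three balls lie inside the upright cup (within 10 degrees, at rest), that dispenser's shutter is closed again (within 10 mm), and the other dispenser's shutter is closed (within 10 mm) (all of step 2 and value of joint each of shutter_1, shutter_2 below 0.01 m and angle between cup's own z axis and vertical below 0.17 rad and linear speed of cup below 0.03 m/s); the robot touches nothing.
It fails at once if the other dispenser's shutter is opened by more than 10 mm (value of joint shutter_2 above 0.01 m).
It fails at once if the cup is tipped by more than 30 degrees (angle between cup's own z axis and vertical above 0.52 rad).
It also fails if it takes over 32 s, if anything falls off the work surface, if the arm or the gripper's body presses on something with over 40 N, if the wrist force passes 120 N, or if a joint passes its speed limit or range.

## Working session

There is one attempt and no reset: what is moved stays moved. The work goes in short steps, Python scripts to look and compute and a tool call to move; the robot and the scene stay as the last step left them, time stands still between calls to the robot, and variables do not carry over. Pictures are saved under pics/ and viewed, at most 10 in all, crops included, and the job is handed in when it is done.

Besides the shell and the picture viewer there is one more tool, called after "Request:" as a command line: name --argument value ..., lists and objects as JSON in quotes. play_rows: Moves the arm, as the interface text tells. Its arguments: {"type":"object","properties":{"plan":{"type":"array","items":{"type":"number"}},"squeeze":{"type":"number"}},"required":["plan"]}

```bash
mkdir -p pics; python3 - <<'E'
from workcell import status, viewer, manip
import cv2
for n in("scene","top"):
    cv2.imwrite(f"pics/{n}0.png",viewer.camera(n)[:,:,::-1]); m=viewer.camera_model(n); print(n,m)
o=status.get_obs(); print(o["clock"],o["position"],o["ee_rot"],o["grip_width"],manip.tip_extent)
E
```

```text
scene {'fx': 393.46511503201174, 'fy': 393.46511503201174, 'cx': 323.173742490264, 'cy': 199.52411691515104, 'D': array([-0.0507746,  0.       ,  0.       ,  0.       ,  0.       ]), 'R': array([[-0.69879519, -0.71532037,  0.00143126],
       [-0.5240233 ,  0.5105534 , -0.68171461],
       [ 0.48691362, -0.4771289 , -0.7316168 ]]), 't': array([0.34833774, 0.30032825, 0.74088734])}
top {'fx': 497.0102334813519, 'fy': 497.0102334813519, 'cx': 316.03727316293663, 'cy': 204.37994983098346, 'D': array([-0.14302876,  0.        ,  0.        ,  0.        ,  0.        ]), 'R': array([[-0.02133888, -0.99971011,  0.01115112],
       [-0.99243773,  0.01983245, -0.1211364 ],
       [ 0.12088013, -0.01365171, -0.99257323]]), 't': array([0.07063155, 0.48808624, 0.98385451])}
0.1 [ 0.15988153 -0.60389217  0.24461   ] [ 9.91637743e-01  1.29051133e-01 -9.68587291e-05 -6.17903120e-04] 1.0002893779033164 0.014
```

View pics/scene0.png

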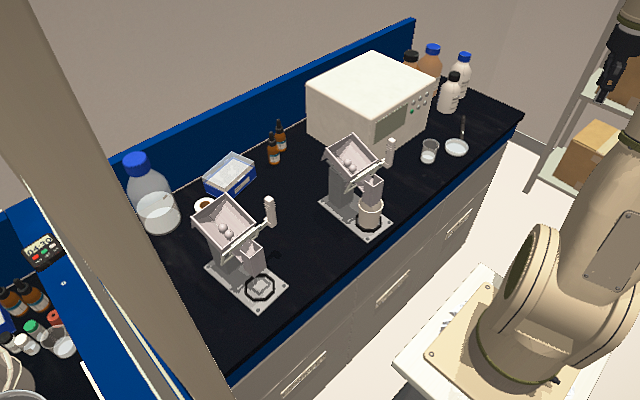

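View pics/top0.png

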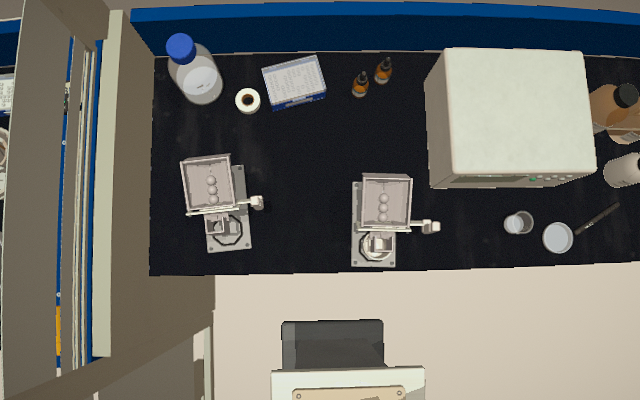

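The dispenser with the cup is the right one in the top picture: cup near (376,246), tab near (432,227). In the scene picture its tab is near (391,150). I'll zoom in on both.

```bash
python3 - <<'E'
import cv2,numpy as np
a=cv2.imread("pics/top0.png")[170:270,345:445]; b=cv2.imread("pics/scene0.png")[125:225,315:415]
cv2.imwrite("pics/crop.png",cv2.resize(np.hstack([a[:,:],b]),None,fx=4,fy=4,interpolation=cv2.INTER_NEAREST))
E
```

```text
(no output)
```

View pics/crop.png

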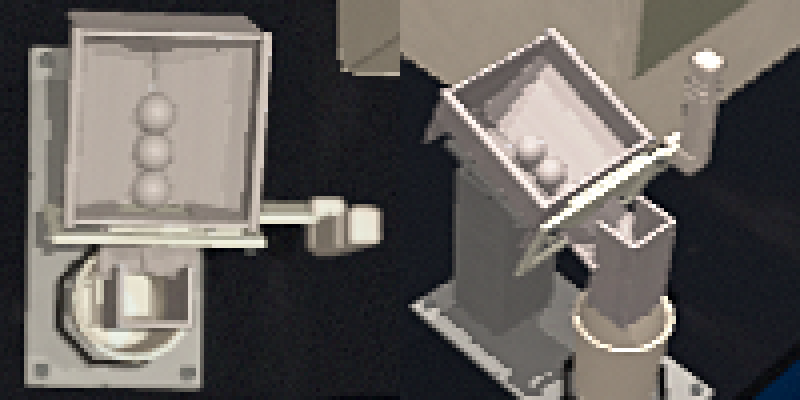

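Crop: the tab's bright top face is at top (436,226) and scene (392,140). Plate screws are at top crop (42,370), (187,374) and (46,60).

```bash
cat > h.py <<'E'
from workcell import status, viewer, manip
import cv2,numpy as np
from scipy.spatial.transform import Rotation as Ro
def ray(n,p):
    m=viewer.camera_model(n);K=np.array([[m["fx"],0,m["cx"]],[0,m["fy"],m["cy"]],[0,0,1]])
    u=cv2.undistortPoints(np.array([[p]],float),K,m["D"])[0,0]
    return -m["R"].T@m["t"], m["R"].T@np.array([*u,1])
def onz(n,p,z):
    c,d=ray(n,p); return c+d*(z-c[2])/d[2]
def tri(p,q):
    c1,d1=ray("top",p);c2,d2=ray("scene",q)
    s=np.linalg.lstsq(np.c_[d1,-d2],c2-c1,rcond=None)[0]
    a,b=c1+s[0]*d1,c2+s[1]*d2
    return (a+b)/2,np.linalg.norm(a-b)
E
python3 - <<'E'
from h import *
np.set_printoptions(precision=4,suppress=True)
print(tri((436,226),(392,140)),onz("top",(436,226),.202),onz("scene",(392,140),.202))
P=[onz("top",(345+x/4,170+y/4),.006) for x,y in((42,370),(187,374),(46,60))]
print(P); d=P[1]-P[0];e=P[2]-P[0]
print("yaw", np.arctan2(d[0],-d[1]), np.arctan2(-e[1],e[0]))
o=status.get_obs();print(Ro.from_quat(o["ee_rot"]).as_matrix(),o["position"])
E
```

```text
(array([ 0.4267, -0.1411,  0.2004]), np.float64(0.0020678004449607677)) [ 0.4273 -0.1401  0.202 ] [ 0.4247 -0.1401  0.202 ]
[array([ 0.3698, -0.0186,  0.006 ]), array([ 0.3659, -0.0939,  0.006 ]), array([ 0.5316, -0.0256,  0.006 ])]
yaw -0.0526070592048835 0.043104372921828435
[[ 0.9667  0.2559 -0.0004]
 [ 0.2559 -0.9667  0.0012]
 [-0.     -0.0013 -1.    ]] [ 0.1599 -0.6039  0.2446]
```

```bash
python3 - <<'E'
from h import *
np.set_printoptions(precision=4,suppress=True)
for t,s in(((262,35),(550,30)),((260,222),(650,138)),((75,225),(540,205))):
    print(tri((345+t[0]/4,170+t[1]/4),(315+(s[0]-400)/4 if s[0]>=400 else 0,125+s[1]/4)))
o=status.get_obs();R=Ro.from_quat(o["ee_rot"]);p=o["position"]
T=np.array([.4265,-.1402,.30])
Rt=Ro.from_matrix(np.array([[np.cos(-.047),np.sin(-.047),0],[np.sin(-.047),-np.cos(-.047),0],[0,0,-1]]))
print((R.inv()*Rt).as_rotvec(degrees=True), R.inv().apply(T-p), R.inv().apply(np.array([p[0],p[1],.30])-p))
E
```

```text
(array([ 0.5093, -0.1017,  0.1966]), np.float64(0.0025252183200956658))
(array([ 0.4316, -0.1037,  0.1628]), np.float64(0.001404621954372749))
(array([ 0.4339, -0.0194,  0.1653]), np.float64(0.0038023157624307254))
[-0.0708  0.0128 17.5224] [ 0.3764 -0.3801 -0.0549] [-0.     -0.0001 -0.0554]
```

Request:
play_rows --plan '[0, 0, 0, 0, 0, -0.055, 0.35, 0, 0, 6, 0.04, -0.04, -0.055, 0.35, 0, 0, 12, 0.08, -0.08, -0.055, 0.35, 0, 0, 17.5, 0.12, -0.12, -0.055, 0.35, 0, 0, 17.5, 0.16, -0.16, -0.055, 0.35, 0, 0, 17.5, 0.2, -0.2, -0.055, 0.35, 0, 0, 17.5, 0.24, -0.24, -0.055, 0.35, 0, 0, 17.5, 0.28, -0.28, -0.055, 0.35, 0, 0, 17.5, 0.32, -0.32, -0.055, 0.35, 0, 0, 17.5, 0.35, -0.355, -0.055, 0.35, 0, 0, 17.5, 0.376, -0.38, -0.055, 0.35, 0, 0, 17.5, 0.376, -0.38, -0.055, 0.35, 0, 0, 17.5, 0.376, -0.38, -0.055, 0.35, 0, 0, 17.5, 0.376, -0.38, -0.055, 0.35]' --squeeze 30

```text
clock: 1.85
position: [0.4257, -0.1417, 0.3002]
ee_rot: [1.0, -0.024, -0.0, 0.0]
ft_force: [-0.6, 0.2, -0.1]
grip_width: 0.35
grasp_force: 0.0
```

```bash
python3 - <<'E'
from h import *
np.set_printoptions(precision=4,suppress=True)
a=viewer.camera("top")[150:250,375:475,::-1]; b=viewer.camera("scene")[90:190,340:440,::-1]
cv2.imwrite("pics/c1.png",cv2.resize(np.hstack([a,b]),None,fx=4,fy=4,interpolation=cv2.INTER_NEAREST))
o=status.get_obs();print(o["clock"],o["position"],Ro.from_quat(o["ee_rot"]).as_matrix(),o["grip_width"])
E
```

```text
1.95 [ 0.4258 -0.1414  0.3003] [[ 0.9988 -0.0482 -0.0001]
 [-0.0482 -0.9988 -0.0001]
 [-0.0001  0.0001 -1.    ]] 0.3483484696564522
```

View pics/c1.png

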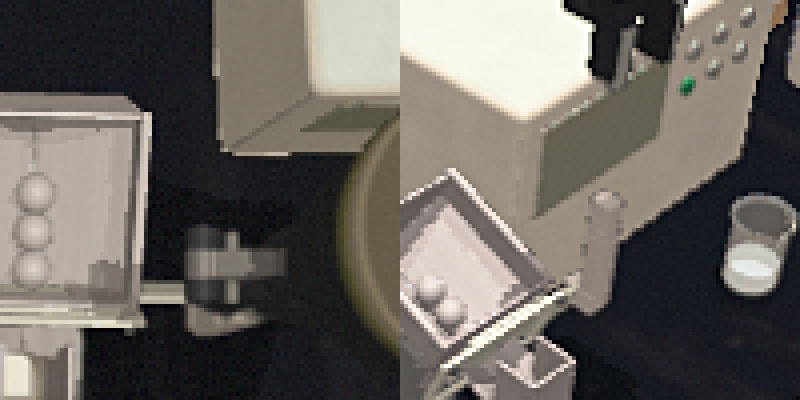

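The hand is above the tab, and the tab is unmoved (scene crop (600,200)). The sideways error is about 1 mm, so I'll descend and grip.

Request:
play_rows --plan '[0, 0, 0, 0.001, -0.001, 0.04, 0.35, 0, 0, 0, 0.001, -0.001, 0.07, 0.35, 0, 0, 0, 0.001, -0.001, 0.09, 0.35, 0, 0, 0, 0.001, -0.001, 0.105, 0.35, 0, 0, 0, 0.001, -0.001, 0.115, 0.35, 0, 0, 0, 0.001, -0.001, 0.115, 0.35, 0, 0, 0, 0.001, -0.001, 0.115, 0.35]'

```text
clock: 2.82
position: [0.4276, -0.1398, 0.1859]
ee_rot: [1.0, -0.023, 0.0, 0.0]
ft_force: [0.7, 0.4, -0.1]
grip_width: 0.351
grasp_force: 0.0
```

Request:
play_rows --plan '[0, 0, 0, 0, 0, 0, 0.1, 0, 0, 0, 0, 0, 0, 0.1, 0, 0, 0, 0, 0, 0, 0.1, 0, 0, 0, 0, 0, 0, 0.1, 0, 0, 0, 0, 0, 0, 0.1]' --squeeze 25

```text
clock: 3.45
position: [0.4276, -0.1404, 0.186]
ee_rot: [1.0, -0.024, 0.001, 0.001]
ft_force: [-1.1, -4.6, 6.1]
grip_width: 0.155
grasp_force: 29.6
```

Width is 13–14 mm, so the tab is held. Now opening along tool +y.

Request:
play_rows --plan '[0, 0, 0, 0, 0.008, 0, 0.1, 0, 0, 0, 0, 0.016, 0, 0.1, 0, 0, 0, 0, 0.024, 0, 0.1, 0, 0, 0, 0, 0.032, 0, 0.1, 0, 0, 0, 0, 0.04, 0, 0.1, 0, 0, 0, 0, 0.046, 0, 0.1, 0, 0, 0, 0, 0.046, 0, 0.1, 0, 0, 0, 0, 0.046, 0, 0.1, 0, 0, 0, 0, 0.046, 0, 0.1, 0, 0, 0, 0, 0.046, 0, 0.1, 0, 0, 0, 0, 0.046, 0, 0.1, 0, 0, 0, 0, 0.046, 0, 0.1, 0, 0, 0, 0, 0.046, 0, 0.1, 0, 0, 0, 0, 0.046, 0, 0.1, 0, 0, 0, 0, 0.046, 0, 0.1, 0, 0, 0, 0, 0.046, 0, 0.1, 0, 0, 0, 0, 0.046, 0, 0.1, 0, 0, 0, 0, 0.046, 0, 0.1]'

```text
clock: 5.7
position: [0.4256, -0.1859, 0.186]
ee_rot: [1.0, -0.023, 0.001, 0.0]
ft_force: [-1.0, -0.4, 5.7]
grip_width: 0.157
grasp_force: 29.7
```

```bash
python3 - <<'E'
from h import *
a=viewer.camera("top")[170:270,345:445,::-1]; b=viewer.camera("scene")[125:225,315:415,::-1]
cv2.imwrite("pics/c2.png",cv2.resize(np.hstack([a,b]),None,fx=4,fy=4,interpolation=cv2.INTER_NEAREST))
E
```

```text
(no output)
```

View pics/c2.png

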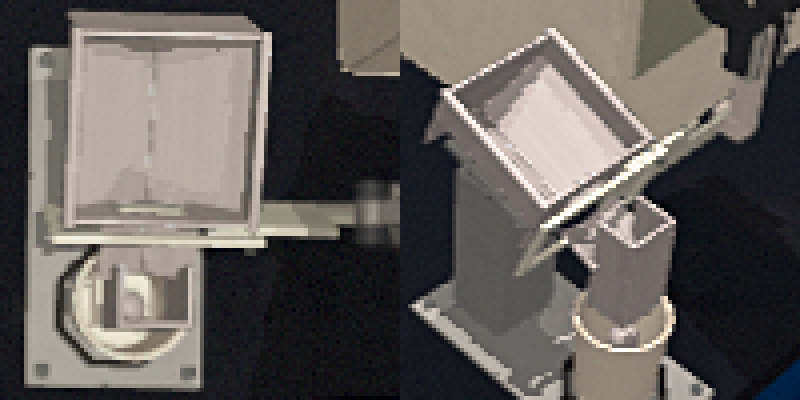

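The hopper is empty and a ball shows in the cup at scene crop (625,335). I'll wait briefly, then close.

Request:
play_rows --plan '[0, 0, 0, 0, 0, 0, 0.1, 0, 0, 0, 0, 0, 0, 0.1, 0, 0, 0, 0, 0, 0, 0.1, 0, 0, 0, 0, 0, 0, 0.1, 0, 0, 0, 0, -0.008, 0, 0.1, 0, 0, 0, 0, -0.016, 0, 0.1, 0, 0, 0, 0, -0.024, 0, 0.1, 0, 0, 0, 0, -0.032, 0, 0.1, 0, 0, 0, 0, -0.039, 0, 0.1, 0, 0, 0, 0, -0.043, 0, 0.1, 0, 0, 0, 0, -0.046, 0, 0.1, 0, 0, 0, 0, -0.047, 0, 0.1, 0, 0, 0, 0, -0.047, 0, 0.1, 0, 0, 0, 0, -0.047, 0, 0.1]'

```text
clock: 7.55
position: [0.4276, -0.1403, 0.1861]
ee_rot: [1.0, -0.024, 0.001, 0.001]
ft_force: [-0.3, -7.6, 5.6]
grip_width: 0.158
grasp_force: 29.5
```

Closed against the stop (-7.6 N). Next I release, rise and back away.

Request:
play_rows --plan '[0, 0, 0, 0, 0.001, 0, 0.1, 0, 0, 0, 0, 0.001, 0, 0.35, 0, 0, 0, 0, 0.001, 0, 0.35, 0, 0, 0, 0, 0.001, 0, 0.35, 0, 0, 0, 0, 0.001, 0, 0.35, 0, 0, 0, 0, 0.001, -0.02, 0.35, 0, 0, 0, 0, 0.001, -0.05, 0.35, 0, 0, 0, 0, 0.001, -0.09, 0.35, 0, 0, 0, 0, 0.001, -0.13, 0.35, 0, 0, 0, 0, 0.05, -0.13, 0.35, 0, 0, 0, 0, 0.1, -0.13, 0.35, 0, 0, 0, 0, 0.15, -0.13, 0.35, 0, 0, 0, 0, 0.15, -0.13, 0.35, 0, 0, 0, 0, 0.15, -0.13, 0.35]'

```text
clock: 9.3
position: [0.4205, -0.288, 0.3151]
ee_rot: [1.0, -0.023, -0.0, -0.0]
ft_force: [-0.9, 0.7, 0.1]
grip_width: 0.348
grasp_force: 0.0
```

```bash
python3 - <<'E'
from h import *
a=viewer.camera("top")[170:270,345:445,::-1]; b=viewer.camera("scene")[125:225,315:415,::-1]
cv2.imwrite("pics/c3.png",cv2.resize(np.hstack([a,b]),None,fx=4,fy=4,interpolation=cv2.INTER_NEAREST))
E
```

```text
(no output)
```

View pics/c3.png

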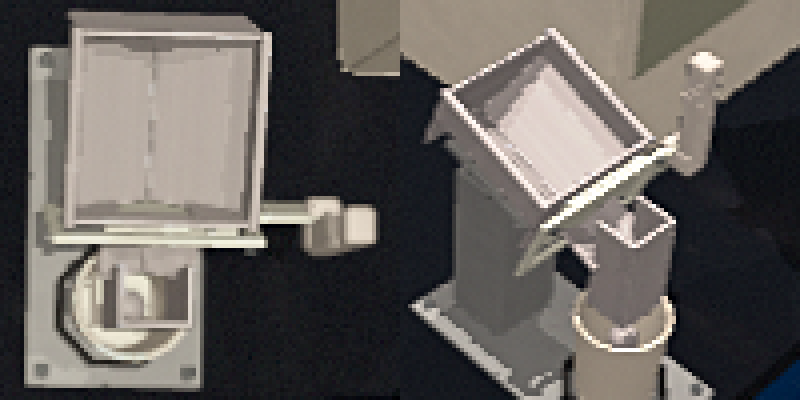

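The tab is back at its closed place (top crop (360,224)), the hopper is empty, the cup stands upright, and the hand is clear.

```bash
python3 -c "
from workcell import manip; print(manip.hand_in())"
```

```text
the job is handed in; nothing more can be done
None
```

I opened the shutter with the cup under it, emptied its hopper into the cup, slid the shutter shut against its stop, let go and handed in at about 9.4 s; only one ball is clearly visible in the cup, so I infer all three from the empty hopper.

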